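Stopper the bottle and close its carrier

ROBOT

A 7-joint arm with a two-finger parallel gripper is mounted at the origin on a cart in front of the work surface, level with it; the furniture and walls round the work are solid. World frame = base frame: x ahead of the robot, y to its left, z up, the work surface at z = 0. Lengths are in m, angles in rad, forces in N, time in s.
With the tool pointing down it reaches from about 0.4 to 0.85 m from the base axis. Payload 10.4 kg.
Tool frame: the origin (TCP) lies between the finger pads; the fingertips stand 8 mm ahead of it and the grasp point (between the pads) lies 11 mm behind it; z points along the fingers, y is the line along which they close (so a half turn about z gives the same grasp; the last joint's range is limited). The gripper opens to 85 mm and grips with 20 to 120 N. Pads are 22 mm wide; open, the fingers measure 114 mm over their backs; the gripper's body (76 mm by 85 mm) begins 54 mm behind the grasp point. The pads swing forward as they close: fully open they stand 13 mm farther back than shut.
Start: joints at [-1.35, 0.332, -0.065, 1.46, 0.022, 1.35, -0.088], TCP at [0.151, 0.607, 0.239] pointing down, gripper open.
Joint ranges: [-2.6, 2.6], [-0.5, 2.12], [-1.47, 1.34], [0.16, 2.42], [-1.27, 4.41], [0.06, 2.06], [-2.6, 2.6]. Speed limits (rad/s): [2.22, 2.22, 2.79, 2.79, 3.14, 3.14, 3.14].

INTERFACE

Orientations are given as a rotation vector (axis times angle).
In Python, from plant import r gives the robot as it stands.
- The arm moves only by the tool arm_command, never from a script. Its argument "plan" is a list of rows, each a list of 2 entries, a list of its own where there are three numbers: the shift along the tool's x, y, z in mm, then the turn, a rotation vector about the tool's x, y, z in rad. In form: [[[tx, ty, tz], [rx, ry, rz]], ...]. A call has 1 to 20 rows; each row shifts and turns the commanded pose from where the row before left it, along the tool's axes as they then stand; what a row does not reach is not made up. A row lasts 1/10 s, in which the tool goes at most 50 mm and 8.59 degrees, less where a joint would pass 70% of its speed; a pose out of reach is approached as far as the arm can. A call is refused whole if a number of a shift passes 50 or a number of a turn 0.15, either way. A call with a gripper value outside its range is refused whole. "fingers" is the opening, from -1 (shut) to 1 (fully open), set as the call begins (left out, the last holds). The fingers move at their own pace and stop on an object; the grip force is fixed at half the most. Time passes only in rows, so rows that do not move let the fingers close. It gives the time, the measured TCP pose, the force, the opening and the grip force at its end, in the units of the state.
- r.get_obs(): the state, without advancing time (a new reading comes with each control period).
- r.camera(name): name is "side" or "top"; returns a dict with "image" (400x640x3 uint8, red, green, blue), "z_map" (400x640 float32, m along the optical axis (not along the pixel's ray), 0 where there is no reading), "camera_matrix" (3x3 intrinsics, pixels), "extrinsics" (4x4, takes a point from world to camera coordinates). Camera axes: x right, y down, z forward; pixel columns grow to the right and rows downward; lengths in m; the calibration is good to about 2 mm. A picture is of the moment at which its call begins.
- r.job_done(): hands the job in; it is judged then, once.
The state is a dict: "time": time; "q": joint angles; "joint_velocities": joint speeds; "tau": joint torques, N m; "tcp_pos": TCP position; "tool_rot": TCP orientation; "wrist_force": force on the tool from outside, world axes, zero at the start; "ft_torque": the same for the moment, N m; "width": opening from 0.0 (shut) to 1.0 (fully open); "grasp_force": force on a finger pad.
Only numpy, scipy, OpenCV 4.12 (cv2) and the standard library are available. Lean on these libraries where they do the work, as an engineer would, in place of code of your own. Each camera call takes 0.05 s, during which the arm holds its last target. There are 200 camera calls.

TASK

Get the amber bottle in the wooden carrier ready to be carried away: first seat its amber glass stopper fully down in the bottle's neck, then slide the loose plywood front panel down the carrier's grooves until it stands on the carrier's floor. Lower both parts gently rather than dropping or ramming them, keep the bottle standing in the carrier, and leave the small cork stopper and the other things where they are.

Things in the scene. Friction and masses are not known exactly. Their poses are not given: they have to be found in the camera images.
- carrier: Open-fronted wooden bottle carrier, fixed, 136 (x) x 99 (y) mm. Origin on the table under the cell; x points from the open front to the back wall, y left, z up. Floor 8 mm thick (x -82 to +54 mm); side and back walls 70 mm high, inner faces at y = +-41.5 and x = +46 mm. Two grooved uprights at the front, 92 mm high.
- groove (a point): Centre of the panel slot at floor level, 62 mm in front of the carrier origin and 8 mm up, axes as the carrier. Slot 11 mm wide (x), 83 mm between its ends (y), open above; its lips reach 10 mm in from each end, straight up to 72 mm above this point, flared open to 84 mm. The panel is home with its origin here.
- bottle: Loose amber glass bottle with a pale label, standing in the carrier, without stopper. Origin at the centre of its underside, z up its axis. Body 66 mm in diameter up to 50 mm, shoulder to 70 mm, straight neck of 34 mm outer diameter from 70 to 100 mm; 0.45 kg.
- bottle_mouth (a point): Centre of the bottle's mouth, at the top rim, 100 mm above the bottle's underside. Straight round bore 25 mm wide and 30 mm deep.
- stopper: Amber glass stopper, loose, hanging by its flange in a hole of the stopper block. Origin on its axis at the underside of the flange, z up. Below: tapered plug 26 mm long, 23 mm wide at the top, 16 mm at the tip. Above: flange 32 mm wide, 4 mm thick, then a round knob 22 mm wide from 4 to 32 mm. Seated when the flange rests on the bottle rim. 0.05 kg.
- cork: Small cork stopper with a pale wooden cap 32 mm wide and 14 mm high, in the other hole of the block; belongs to another bottle. Origin under the cap. Leave it.
- stopper_block: Dark wooden block, fixed, 60 (x) x 150 (y) x 40 mm high, with two round holes 27 mm wide, 34 mm deep, at y = -40 and +40 mm. Origin at the centre of its underside.
- panel: Loose plywood front panel of the carrier, 8 (x) x 80 (y) x 104 (z) mm, with a wooden grip rail along its top, 14 (x) x 60 (y) mm, from z = 100 to 120 mm. Origin at the centre of its lower edge; z up, x through its thickness; both faces alike. First stands upright in the panel stand. 0.12 kg.
- panel_stand: Dark wooden block, fixed, 60 (x) x 120 (y) x 40 mm high, with a slot 10 (x) x 83 (y) mm, 30 mm deep, in which the panel is parked. Origin at the centre of its underside.
- ink_tin: Round ink tin with a black label, 60 mm wide, 38 mm high; bystander. Origin under its centre.
- baren: Turned wooden baren, 68 mm wide, 44 mm high; bystander. Origin under its centre.
- dropper: Small brown dropper bottle, 34 mm wide, 102 mm high; bystander. Origin under its centre.
Things that resemble listed ones, but are neither listed nor needed, are in the scene too. There is more than one size of the panel; the job needs the larger. What is shaped like the stopper but turquoise is not meant.

How it is judged:
By the outcome, as a careful person would: the job done as asked, in the order asked, and still so for the second after the job is handed in, with the robot touching nothing.
It also fails if it takes over 58 s, if anything falls off the work surface, if the arm or the gripper's body presses on something with over 40 N, if the wrist force passes 120 N, or if a joint passes its speed limit or range.

## Working session

There is one attempt and no reset: what is moved stays moved. The work goes in short steps, Python scripts to look and compute and a tool call to move; the robot and the scene stay as the last step left them, time stands still between calls to the robot, and variables do not carry over. Pictures are saved under pics/ and viewed, at most 10 in all, crops included, and the job is handed in when it is done.

Besides the shell and the picture viewer there is one more tool, called after ">>>" by a JSON object that holds its "api" and its "payload". arm_command: Moves the arm, as the interface text tells. Its arguments: {"type":"object","properties":{"plan":{"type":"array","items":{"type":"array"}},"fingers":{"type":"number"}},"required":["plan"]}

```bash
mkdir -p pics; ls; cat > h.py <<'E'
import numpy as np, cv2
from plant import r
from scipy.spatial.transform import Rotation as R
def snap(n,save=None):
    c=r.camera(n)
    if save:
        cv2.imwrite('pics/%s.png'%save,c['image'][:,:,::-1]); np.savez('pics/%s.npz'%save,**c)
    return c
def cloud(c):
    z=c['z_map'];K=c['camera_matrix'];v,u=np.mgrid[:z.shape[0],:z.shape[1]]
    P=np.stack([(u-K[0,2])/K[0,0]*z,(v-K[1,2])/K[1,1]*z,z],-1)
    E=c['extrinsics'];W=(P-E[:3,3])@E[:3,:3]
    W[z==0]=np.nan
    return W
E
python3 - <<'E'
from h import *
a=snap('top','t0');b=snap('side','s0')
o=r.get_obs();print({k:np.round(v,3) for k,v in o.items()})
for c in(a,b):
  E=c['extrinsics'];print(np.round(-E[:3,:3].T@E[:3,3],3),np.round(E[:3,:3],2).tolist())
E
```

```text
pics
{'time': np.float64(0.1), 'q': array([-1.35 ,  0.333, -0.065,  1.461,  0.022,  1.35 , -0.088]), 'joint_velocities': array([ 0.002, -0.003, -0.001, -0.001, -0.001, -0.002, -0.   ]), 'tau': array([ 1.0000e-03, -6.2674e+01,  4.9000e-02, -3.9243e+01,  1.6000e-02,
        7.0000e-03, -0.0000e+00]), 'tcp_pos': array([0.151, 0.606, 0.239]), 'tool_rot': array([-3.820e-01, -3.118e+00,  2.000e-03]), 'wrist_force': array([ 1.   , -0.369,  0.865]), 'ft_torque': array([-0.044,  0.022,  0.009]), 'grasp_force': np.float64(0.0), 'width': np.float64(1.001)}
[0.51  0.039 1.353] [[0.02, -1.0, 0.0], [-1.0, -0.02, -0.09], [0.09, -0.0, -1.0]]
[0.134 0.965 0.497] [[-0.9, -0.44, -0.01], [-0.15, 0.34, -0.93], [0.41, -0.83, -0.37]]
```

View pics/t0.png

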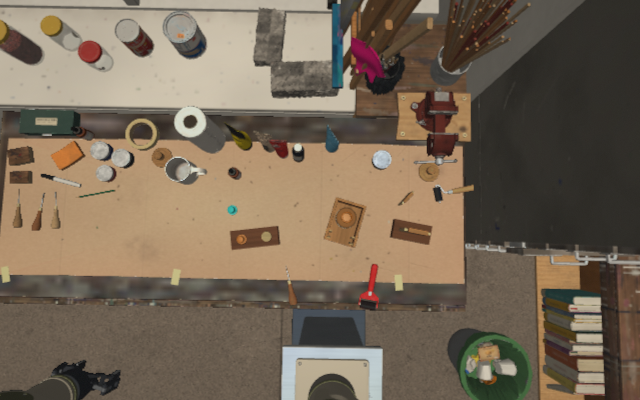

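View pics/s0.png

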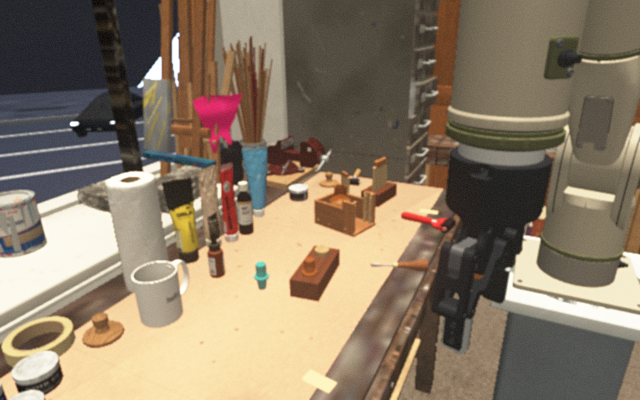

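Top view: the stopper block is at about (255,238), the carrier with the bottle at (345,222), and the panel stand at (412,232). The turquoise decoy is at (232,210). I'll enlarge both views.

```bash
python3 - <<'E'
from h import *
a=cv2.imread('pics/t0.png');b=cv2.imread('pics/s0.png')
A=cv2.resize(a[180:260,225:450],None,fx=3.5,fy=3.5,interpolation=cv2.INTER_CUBIC)
B=cv2.resize(b[150:310,240:440],None,fx=4,fy=3.6,interpolation=cv2.INTER_CUBIC)
cv2.imwrite('pics/t0c.png',A);cv2.imwrite('pics/s0c.png',B)
E
```

```text
(no output)
```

View pics/t0c.png

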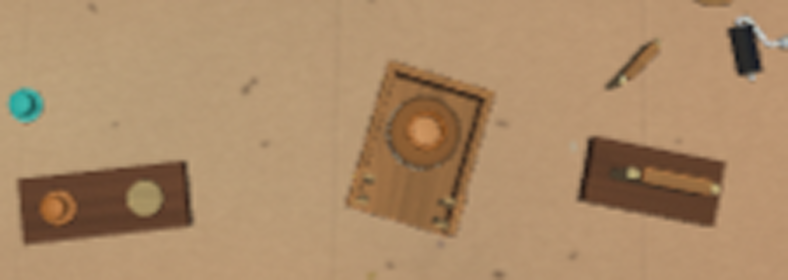

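View pics/s0c.png

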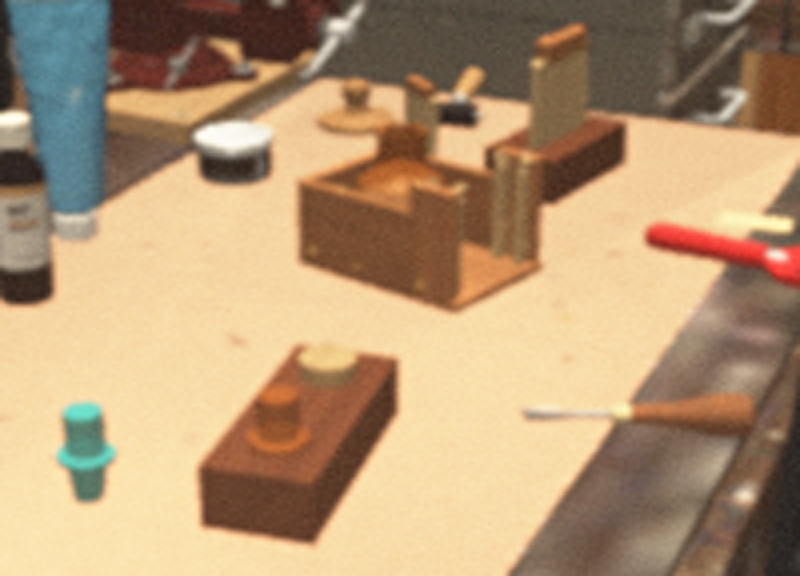

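Candidates:
- **Stopper:** amber knob with flange in the block (top crop 58,208; full ~(241,239)). The pale cap at (145,198) is the cork, and the turquoise one at (25,105) is a decoy.
- **Panel:** the tall one in the dark stand (full ~(412,231)) is the larger. The smaller one at (405,198) behind the carrier is a decoy.

Next I'll measure these.

```bash
cat > m.py <<'E'
from h import *
def rect(P):
    (c,s,a)=cv2.minAreaRect((P[:,:2]*1000).astype(np.float32));return np.round(c,1),np.round(s,1),round(a,1)
def sel(W,box,zl,zh):
    u0,v0,u1,v1=box;Q=W[v0:v1,u0:u1].reshape(-1,3)
    return Q[(Q[:,2]>zl)&(Q[:,2]<zh)]
E
python3 - <<'E'
from m import *
for n in('t0','s0'):
  c=np.load('pics/%s.npz'%n);W=cloud(c)
  Q=W.reshape(-1,3)
  print(n,c['camera_matrix'][0,0], np.nanmedian(sel(W,(100,200,220,270),-.02,.02)[:,2]) if n=='t0' else '')
  def rep(name,xl,xh,yl,yh,zl,zh):
    m=(Q[:,0]>xl)&(Q[:,0]<xh)&(Q[:,1]>yl)&(Q[:,1]<yh)&(Q[:,2]>zl)&(Q[:,2]<zh);P=Q[m]
    if len(P)>4: print(name,len(P),'mean',np.round(P.mean(0)*1000,1),'zmax',np.round(np.percentile(P[:,2],[50,95])*1000,1),rect(P))
    return P
  if n=='t0':
    f=lambda u,v:np.round(W[v,u]*1000)
    print([f(*p) for p in((241,239),(266,237),(345,217),(412,231),(232,210))])
  np.save('pics/Q_%s.npy'%n,Q)
E
```

```text
t0 412.75257195267886 -0.00039824406070129015
[array([488., 289.,  67.]), array([495., 215.,  51.]), array([562., -31.,  78.]), array([ 522., -226.,  134.]), array([578., 323.,  57.])]
s0 433.66593091018046
```

```bash
python3 - <<'E'
from m import *
for n in('t0','s0'):
  Q=np.load('pics/Q_%s.npy'%n)
  print(n)
  def rep(name,cx,cy,rad,zl,zh):
    m=(np.hypot(Q[:,0]-cx,Q[:,1]-cy)<rad)&(Q[:,2]>zl)&(Q[:,2]<zh);P=Q[m]
    if len(P)>4: print(name,len(P),'mean',np.round(P.mean(0)*1000,1),'z50,95',np.round(np.percentile(P[:,2],[50,95])*1000,1),*rect(P))
    return P
  rep('block top',.49,.25,.11,.034,.0435)
  rep('block',.49,.25,.11,.012,.0435)
  rep('stopper knob',.488,.289,.03,.06,.08)
  rep('cork',.493,.213,.03,.049,.06)
  rep('bottle rim',.562,-.031,.03,.098,.115)
  rep('bottle neck',.562,-.031,.03,.085,.115)
  rep('carrier walls',.54,-.03,.1,.06,.076)
  rep('carrier all',.54,-.03,.1,.02,.076)
  rep('uprights',.50,-.03,.07,.08,.097)
  rep('stand top',.522,-.226,.09,.034,.044)
  rep('stand',.522,-.226,.09,.012,.044)
  rep('rail',.522,-.226,.09,.118,.14)
  rep('panel',.522,-.226,.09,.06,.14)
E
```

```text
t0
block top 694 mean [492.5 252.8  39. ] z50,95 [39.1 42.7] [520.  256.3] [117.6 150.7] 6.3
block 743 mean [493.9 252.8  38.4] z50,95 [39.  42.7] [523.7 257. ] [123.9 151. ] 6.9
stopper knob 39 mean [486.9 291.9  70.4] z50,95 [71.1 74.1] [487.8 291.8] [18.5 19.1] 1.2
cork 77 mean [497.6 212.9  53.4] z50,95 [53.2 56.9] [496.9 212.8] [28.1 28.5] 1.3
bottle rim 48 mean [560.6 -35.9 106.2] z50,95 [106.4 110.6] [560.9 -35.2] [30.3 30.5] 1.0
bottle neck 53 mean [560.8 -35.3 104.7] z50,95 [106.2 110.5] [560.9 -35.2] [30.3 30.5] 1.0
carrier walls 465 mean [568.4 -38.   69. ] z50,95 [69.3 75. ] [552.5 -34. ] [ 99.1 121.9] 74.3
carrier all 556 mean [567.1 -39.6  65.1] z50,95 [68.5 74.8] [547.7 -32.7] [ 99.2 132. ] 74.2
uprights 106 mean [505.6 -21.3  89.2] z50,95 [89.7 94.6] [526.7 -26.8] [99.  89.7] 74.0
stand top 540 mean [ 520.8 -243.8   39.1] z50,95 [39.2 42.6] [ 545.7 -250.3] [121.1 109.1] 79.6
stand 594 mean [ 521.2 -241.8   37.8] z50,95 [38.9 42.5] [ 545.8 -250.4] [121.1 109.9] 79.6
rail 100 mean [ 521.3 -245.4  128.6] z50,95 [128.5 133.5] [ 521.4 -246.6] [60.6 13.9] 79.6
panel 134 mea
[... 569 characters left out ...]
0,95 [ 99.3 106.6] [561.1 -33.5] [32.  35.7] 23.8
carrier walls 507 mean [548.4 -19.3  67.3] z50,95 [67.3 74.7] [547.4 -30.3] [102.2 134.3] 74.1
carrier all 1384 mean [542.2 -13.3  50.8] z50,95 [53.3 72.7] [546.9 -30.1] [102.3 135.4] 74.3
uprights 209 mean [517.8 -15.9  87.6] z50,95 [88.1 95.4] [526.2 -24.7] [101.1  90.4] 73.9
stand top 211 mean [ 515.7 -236.    38.4] z50,95 [38.5 41.1] [ 545.8 -252.3] [123.7 113.2] 79.2
stand 374 mean [ 511.3 -232.7   31.9] z50,95 [36.5 40.3] [ 545.5 -251.1] [126.1 114. ] 79.0
rail 65 mean [ 518.5 -240.   124.8] z50,95 [125.4 129.2] [ 520.1 -243.7] [57.4 14. ] 80.6
panel 317 mean [ 520.8 -238.3   95.6] z50,95 [ 95.3 128.2] [ 544.8 -224.4] [124.2  56. ] 35.7
```

>>> {"api": "arm_command", "payload": {"plan": [[[-20, -11, 4], [0, 0, 0]], [[-20, -11, 4], [0, 0, 0]], [[-20, -11, 4], [0, 0, 0]], [[-20, -11, 4], [0, 0, 0]], [[-20, -11, 4], [0, 0, 0]], [[-20, -11, 4], [0, 0, 0]], [[-20, -11, 4], [0, 0, 0]], [[-20, -11, 4], [0, 0, 0]], [[-20, -11, 4], [0, 0, 0]], [[-20, -11, 4], [0, 0, 0]], [[-20, -11, 4], [0, 0, 0]], [[-20, -11, 4], [0, 0, 0]], [[-20, -11, 4], [0, 0, 0]], [[-20, -11, 4], [0, 0, 0]], [[-20, -11, 4], [0, 0, 0]], [[-20, -11, 4], [0, 0, 0]], [[-20, -11, 4], [0, 0, 0]], [[-20, -11, 4], [0, 0, 0]], [[-20, -11, 4], [0, 0, 0]], [[-20, -11, 4], [0, 0, 0]]]}}

```text
time: 2.1
tcp_pos: [0.4863, 0.2957, 0.1588]
tool_rot: [-0.382, -3.118, 0.001]
wrist_force: [0.0, 1.0, 0.8]
width: 1.004
grasp_force: 0.0
```

>>> {"api": "arm_command", "payload": {"plan": [[[0, 0, 0], [0, 0, 0.126]], [[0, 0, 0], [0, 0, 0.126]], [[0, 0, 0], [0, 0, 0.126]], [[0, 0, 0], [0, 0, 0.126]], [[0, 0, 0], [0, 0, 0.126]], [[0, 0, 0], [0, 0, 0.126]], [[0, 0, 0], [0, 0, 0.126]], [[0, 0, 0], [0, 0, 0.126]], [[0, 0, 0], [0, 0, 0.126]], [[0, 0, 0], [0, 0, 0.126]], [[0, 0, 0], [0, 0, 0.126]], [[0, 0, 0], [0, 0, 0.126]], [[0, 0, 0], [0, 0, 0]], [[0, 0, 0], [0, 0, 0]]]}}

```text
time: 3.5
tcp_pos: [0.4858, 0.2965, 0.1591]
tool_rot: [2.413, 2.011, -0.001]
wrist_force: [-1.0, 0.1, -0.1]
width: 0.997
grasp_force: 0.0
```

```bash
cat > d.py <<'E'
from h import *
import sys
def go(x,y,z,th=None):
    o=r.get_obs();T=R.from_rotvec(o['tool_rot']);M=T.as_matrix()
    print('t',round(float(o['time']),2),'tcp',np.round(o['tcp_pos']*1000,1),'theta',np.round(np.degrees(np.arctan2(M[1,1],M[0,1])),2),'tilt',np.round(M[:2,2],4),'F',np.round(o['wrist_force'],1),'w',np.round(o['width'],3),'g',np.round(o['grasp_force'],1))
    print(' delta tool mm',np.round(M.T@(np.array([x,y,z])-o['tcp_pos']*1000),1))
    if th is not None:
        t=np.radians(th);D=np.array([[-np.sin(t),np.cos(t),0],[np.cos(t),np.sin(t),0],[0,0,-1]]).T
        print(' turn',np.round((T.inv()*R.from_matrix(D)).as_rotvec(),3))
if __name__=='__main__': go(*map(float,sys.argv[1:]))
E
python3 d.py 487 292.5 100 -10.4
```

```text
t 3.5 tcp [485.8 296.5 159.1] theta -10.38 tilt [-0.0003 -0.0003] F [-1.   0.1 -0.1] w 0.997 g 0.0
 delta tool mm [-3.6  1.9 59.1]
 turn [-0.  0.  0.]
```

>>> {"api": "arm_command", "payload": {"plan": [[[-3.6, 1.9, 0], [0, 0, 0]], [[0, 0, 10], [0, 0, 0]], [[0, 0, 15], [0, 0, 0]], [[0, 0, 15], [0, 0, 0]], [[0, 0, 15], [0, 0, 0]], [[0, 0, 15], [0, 0, 0]], [[0, 0, 13], [0, 0, 0]], [[0, 0, 12], [0, 0, 0]], [[0, 0, 8], [0, 0, 0]], [[0, 0, 0], [0, 0, 0]], [[0, 0, 0], [0, 0, 0]]], "fingers": 0.2}}

```text
time: 4.6
tcp_pos: [0.4874, 0.2927, 0.0566]
tool_rot: [2.417, 2.007, 0.001]
wrist_force: [0.4, -0.7, 1.2]
width: 0.6
grasp_force: 0.0
```

>>> {"api": "arm_command", "payload": {"plan": [[[0, 0, 0], [0, 0, 0]], [[0, 0, 0], [0, 0, 0]], [[0, 0, 0], [0, 0, 0]], [[0, 0, 0], [0, 0, 0]], [[0, 0, 0], [0, 0, 0]], [[0, 0, 0], [0, 0, 0]], [[0, 0, 0], [0, 0, 0]], [[0, 0, 0], [0, 0, 0]]], "fingers": -1}}

```text
time: 5.4
tcp_pos: [0.4876, 0.2929, 0.0571]
tool_rot: [-2.417, -2.007, -0.002]
wrist_force: [-0.7, 0.4, 6.1]
width: 0.233
grasp_force: 58.5
```

```bash
python3 d.py 487 292.5 150 -10.4; python3 - <<'E'
from h import *
c=snap('side','s1');i=c['image'][150:310,240:440,::-1]
cv2.imwrite('pics/s1c.png',cv2.resize(i,None,fx=3.6,fy=3.6,interpolation=cv2.INTER_CUBIC))
E
```

```text
t 5.4 tcp [487.6 292.9  57.1] theta -10.6 tilt [0.0009 0.001 ] F [-0.7  0.4  6.1] w 0.233 g 58.5
 delta tool mm [ -0.4  -0.4 -92.9]
 turn [ 0.001 -0.001 -0.004]
```

View pics/s1c.png

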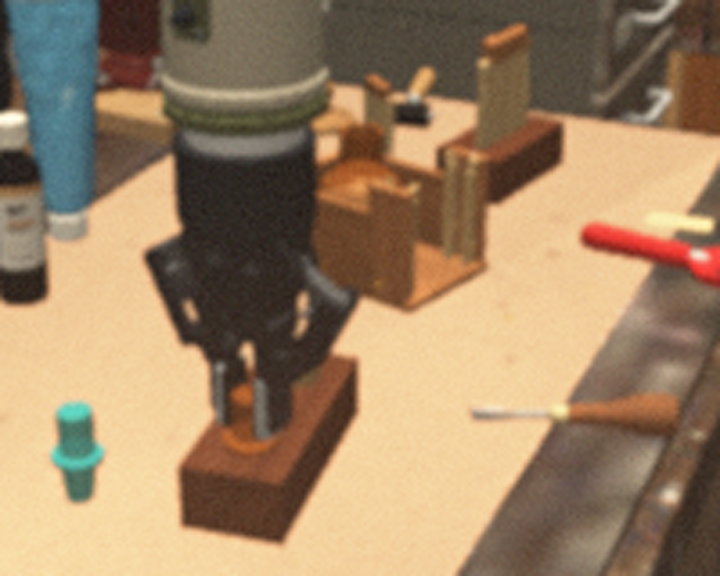

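The amber knob is held between the pads at (242,415) in the crop. I'll lift it and carry it to the bottle.

>>> {"api": "arm_command", "payload": {"plan": [[[0, 0, -5], [0, 0, 0]], [[0, 0, -10], [0, 0, 0]], [[0, 0, -15], [0, 0, 0]], [[0, 0, -20], [0, 0, 0]], [[0, 0, -25], [0, 0, 0]], [[0, 0, -25], [0, 0, 0]], [[0, 0, -20], [0, 0, 0]], [[0, 0, -5], [0, 0, 0]], [[0, 0, 0], [0, 0, 0]]]}}

```text
time: 6.35
tcp_pos: [0.4875, 0.2928, 0.1824]
tool_rot: [-2.417, -2.007, -0.003]
wrist_force: [-0.3, -0.5, -0.5]
width: 0.239
grasp_force: 58.6
```

```bash
python3 d.py 561 -35 182 -10.4
```

```text
t 6.35 tcp [487.5 292.8 182.4] theta -10.6 tilt [0.0013 0.0015] F [-0.3 -0.5 -0.5] w 0.239 g 58.6
 delta tool mm [-308.7  132.6   -0. ]
 turn [ 0.001 -0.002 -0.004]
```

>>> {"api": "arm_command", "payload": {"plan": [[[-8, 3.4, 0], [0, 0, 0]], [[-15, 6.4, 0], [0, 0, 0]], [[-20, 8.6, 0], [0, 0, 0]], [[-22, 9.4, 0], [0, 0, 0]], [[-22, 9.4, 0], [0, 0, 0]], [[-22, 9.4, 0], [0, 0, 0]], [[-22, 9.4, 0], [0, 0, 0]], [[-22, 9.4, 0], [0, 0, 0]], [[-22, 9.4, 0], [0, 0, 0]], [[-22, 9.4, 0], [0, 0, 0]], [[-22, 9.4, 0], [0, 0, 0]], [[-22, 9.4, 0], [0, 0, 0]], [[-22, 9.4, 0], [0, 0, 0]], [[-20, 8.6, 0], [0, 0, 0]], [[-15, 6.4, 0], [0, 0, 0]], [[-8, 3.6, 0], [0, 0, 0]], [[-2.7, 2.4, 0], [0, 0, 0]], [[0, 0, 0], [0, 0, 0]], [[0, 0, 0], [0, 0, 0]]]}}

```text
time: 8.25
tcp_pos: [0.5613, -0.0345, 0.1811]
tool_rot: [-2.416, -2.008, 0.0]
wrist_force: [0.3, 0.0, -0.2]
width: 0.232
grasp_force: 58.6
```

```bash
python3 d.py 561 -35 182 -10.4; python3 - <<'E'
from m import *
for n in('top','side'):
  c=snap(n,n+'2');Q=cloud(c).reshape(-1,3)
  for nm,zl,zh in(('rim',.098,.114),('plug',.136,.158),('flange',.163,.1705)):
    P=Q[(np.hypot(Q[:,0]-.561,Q[:,1]+.035)<.03)&(Q[:,2]>zl)&(Q[:,2]<zh)]
    if len(P)>4: print(n,nm,len(P),np.round(P.mean(0)*1000,1),*rect(P))
i=c['image'][130:260,260:420,::-1]
cv2.imwrite('pics/s2c.png',cv2.resize(i,None,fx=4.5,fy=4.5,interpolation=cv2.INTER_CUBIC))
E
```

```text
t 8.25 tcp [561.3 -34.5 181.1] theta -10.54 tilt [-0.0004  0.0003] F [ 0.3  0.  -0.2] w 0.232 g 58.6
 delta tool mm [-0.5 -0.2 -0.9]
 turn [-0.    -0.    -0.002]
side rim 78 [560.5 -32.4 103.2] [561.7 -34.8] [32.  35.1] 23.9
side plug 50 [559.1 -28.  147.9] [559.6 -29.1] [20.9 11.9] 22.6
side flange 35 [557.4 -26.6 166.4] [558.8 -27.8] [29.6 22.6] 10.4
```

View pics/s2c.png

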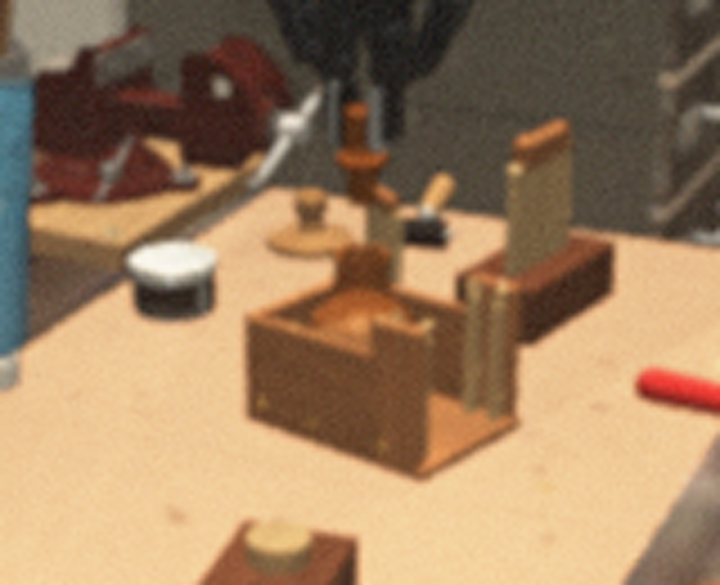

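The stopper axis (crop 361,150) lines up with the neck (363,265). Lowering.

>>> {"api": "arm_command", "payload": {"plan": [[[0, 0, 6], [0, 0, 0]], [[0, 0, 8], [0, 0, 0]], [[0, 0, 8], [0, 0, 0]], [[0, 0, 4], [0, 0, 0]], [[0, 0, 4], [0, 0, 0]], [[0, 0, 4], [0, 0, 0]], [[0, 0, 4], [0, 0, 0]], [[0, 0, 3], [0, 0, 0]], [[0, 0, 3], [0, 0, 0]], [[0, 0, 0], [0, 0, 0]]]}}

```text
time: 9.35
tcp_pos: [0.5613, -0.0353, 0.1369]
tool_rot: [-2.417, -2.007, 0.001]
wrist_force: [-0.2, 0.4, -0.1]
width: 0.237
grasp_force: 58.6
```

Now at 137 mm with no contact; the stopper should seat at about 125.

>>> {"api": "arm_command", "payload": {"plan": [[[0, 0, 2], [0, 0, 0]], [[0, 0, 2], [0, 0, 0]], [[0, 0, 2], [0, 0, 0]], [[0, 0, 2], [0, 0, 0]], [[0, 0, 1], [0, 0, 0]], [[0, 0, 0], [0, 0, 0]]]}}

```text
time: 9.95
tcp_pos: [0.5614, -0.0354, 0.1281]
tool_rot: [-2.417, -2.007, 0.0]
wrist_force: [0.1, 0.2, -0.7]
width: 0.234
grasp_force: 58.6
```

>>> {"api": "arm_command", "payload": {"plan": [[[0, 0, 1], [0, 0, 0]], [[0, 0, 1], [0, 0, 0]], [[0, 0, 0.5], [0, 0, 0]], [[0, 0, 0.5], [0, 0, 0]], [[0, 0, 0], [0, 0, 0]]]}}

```text
time: 10.45
tcp_pos: [0.5615, -0.0353, 0.1252]
tool_rot: [-2.417, -2.007, -0.0]
wrist_force: [0.2, -1.1, -0.1]
width: 0.231
grasp_force: 58.7
```

>>> {"api": "arm_command", "payload": {"plan": [[[0, 0, 0.5], [0, 0, 0]], [[0, 0, 0.5], [0, 0, 0]], [[0, 0, 0], [0, 0, 0]]]}}

```text
time: 10.75
tcp_pos: [0.5617, -0.0354, 0.1251]
tool_rot: [-2.417, -2.007, -0.001]
wrist_force: [-3.7, 0.3, 8.1]
width: 0.234
grasp_force: 59.3
```

>>> {"api": "arm_command", "payload": {"plan": [[[0, 0, 0.5], [0, 0, 0]], [[0, 0, 0.3], [0, 0, 0]], [[0, 0, 0], [0, 0, 0]]]}}

```text
time: 11.05
tcp_pos: [0.562, -0.0354, 0.1251]
tool_rot: [2.417, 2.006, 0.003]
wrist_force: [-5.3, 0.1, 15.8]
width: 0.236
grasp_force: 60.0
```

Contact came at the expected height, 125 mm. I'll ease the load, release and rise.

>>> {"api": "arm_command", "payload": {"plan": [[[0, 0, -1], [0, 0, 0]], [[0, 0, 0], [0, 0, 0]]]}}

```text
time: 11.25
tcp_pos: [0.5618, -0.0354, 0.1251]
tool_rot: [2.417, 2.007, 0.001]
wrist_force: [-2.9, -0.5, 8.3]
width: 0.235
grasp_force: 59.4
```

>>> {"api": "arm_command", "payload": {"plan": [[[0, 0, 0], [0, 0, 0]], [[0, 0, 0], [0, 0, 0]], [[0, 0, 0], [0, 0, 0]], [[0, 0, 0], [0, 0, 0]], [[0, 0, 0], [0, 0, 0]], [[0, 0, -10], [0, 0, 0]], [[0, 0, -20], [0, 0, 0]], [[0, 0, -25], [0, 0, 0]], [[0, 0, -25], [0, 0, 0]], [[0, 0, -20], [0, 0, 0]], [[0, 0, -5], [0, 0, 0]], [[0, 0, 0], [0, 0, 0]]], "fingers": 0.2}}

```text
time: 12.45
tcp_pos: [0.5618, -0.0354, 0.2303]
tool_rot: [2.417, 2.006, 0.002]
wrist_force: [0.2, -0.2, -0.2]
width: 0.602
grasp_force: 0.0
```

```bash
python3 d.py 521 -245.3 200 -10.2;  python3 - <<'E'
from m import *
for n in('side',):
  c=snap(n,n+'3');Q=cloud(c).reshape(-1,3)
  for nm,zl,zh in(('knob',.116,.15),('flange',.1,.112)):
    P=Q[(np.hypot(Q[:,0]-.561,Q[:,1]+.035)<.03)&(Q[:,2]>zl)&(Q[:,2]<zh)]
    if len(P)>4: print(n,nm,len(P),np.round(P.mean(0)*1000,1),P[:,2].max(),*rect(P))
i=c['image'][130:260,260:420,::-1]
cv2.imwrite('pics/s3c.png',cv2.resize(i,None,fx=4.5,fy=4.5,interpolation=cv2.INTER_CUBIC))
E
```

```text
t 12.45 tcp [561.8 -35.4 230.3] theta -10.6 tilt [0.0015 0.0005] F [ 0.2 -0.2 -0.2] w 0.602 g 0.0
 delta tool mm [-213.8   -1.5   30.1]
 turn [ 0.001 -0.001 -0.007]
side knob 84 [559.4 -29.  129.2] 0.13957685693931873 [559.8 -31.5] [22.1 20.6] 38.7
side flange 66 [557.7 -26.1 106.8] 0.11185470693907412 [560.  -30.8] [31.9 26.1] 20.3
```

View pics/s3c.png

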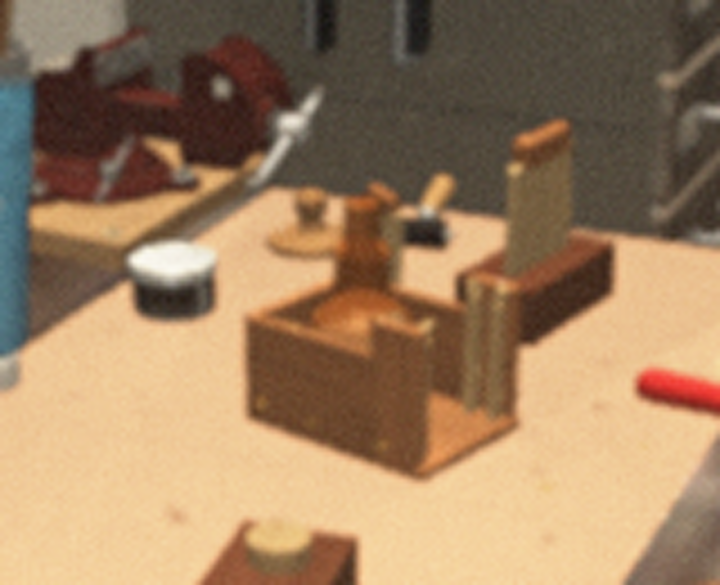

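The stopper is seated: flange on the rim, knob top at z ≈ 140 mm (crop 362,205). Next is the panel.

>>> {"api": "arm_command", "payload": {"plan": [[[-8, 0, 0], [0, 0, 0]], [[-15, 0, 0], [0, 0, 0]], [[-20, 0, 0], [0, 0, 0]], [[-20, 0, 0], [0, 0, 0]], [[-20, 0, 0], [0, 0, 0]], [[-20, 0, 0], [0, 0, 0]], [[-20, 0, 0], [0, 0, 0]], [[-20, 0, 0], [0, 0, 0]], [[-20, 0, 0], [0, 0, 0]], [[-20, 0, 0], [0, 0, 0]], [[-15, 0, 0], [0, 0, 0]], [[-10, -1, 0], [0, 0, 0]], [[-5.5, -0.5, 0], [0, 0, 0]], [[0, 0, 15], [0, 0, 0]], [[0, 0, 20], [0, 0, 0]], [[0, 0, 20], [0, 0, 0]], [[0, 0, 10], [0, 0, 0]], [[0, 0, 0], [0, 0, 0]], [[0, 0, 0], [0, 0, 0]]], "fingers": 0.2}}

```text
time: 14.4
tcp_pos: [0.521, -0.2448, 0.1647]
tool_rot: [2.417, 2.007, 0.0]
wrist_force: [-0.2, -0.2, 0.9]
width: 0.601
grasp_force: 0.0
```

```bash
python3 d.py 521 -245.3 112 -10.4
```

```text
t 14.4 tcp [ 521.  -244.8  164.7] theta -10.58 tilt [ 0.0001 -0.0001] F [-0.2 -0.2  0.9] w 0.601 g 0.0
 delta tool mm [-0.5  0.1 52.7]
 turn [ 0.     0.    -0.003]
```

>>> {"api": "arm_command", "payload": {"plan": [[[-0.5, 0, 8], [0, 0, 0]], [[0, 0, 10], [0, 0, 0]], [[0, 0, 10], [0, 0, 0]], [[0, 0, 10], [0, 0, 0]], [[0, 0, 8], [0, 0, 0]], [[0, 0, 6.5], [0, 0, 0]], [[0, 0, 0], [0, 0, 0]]]}}

```text
time: 15.1
tcp_pos: [0.5201, -0.2453, 0.1109]
tool_rot: [-2.416, -2.006, 0.001]
wrist_force: [0.0, 0.1, 1.1]
width: 0.599
grasp_force: 0.0
```

>>> {"api": "arm_command", "payload": {"plan": [[[0, 0, 0], [0, 0, 0]], [[0, 0, 0], [0, 0, 0]], [[0, 0, 0], [0, 0, 0]], [[0, 0, 0], [0, 0, 0]], [[0, 0, 0], [0, 0, 0]], [[0, 0, 0], [0, 0, 0]], [[0, 0, 0], [0, 0, 0]], [[0, 0, 0], [0, 0, 0]]], "fingers": -1}}

```text
time: 15.9
tcp_pos: [0.5211, -0.2456, 0.1126]
tool_rot: [2.416, 2.006, 0.001]
wrist_force: [-1.1, 0.2, 6.3]
width: 0.153
grasp_force: 59.8
```

```bash
python3 d.py 521 -245.3 240 -10.4
```

```text
t 15.9 tcp [ 521.1 -245.6  112.6] theta -10.59 tilt [ 0.0012 -0.0002] F [-1.1  0.2  6.3] w 0.153 g 59.8
 delta tool mm [   0.3    0.  -127.4]
 turn [ 0.001 -0.    -0.003]
```

>>> {"api": "arm_command", "payload": {"plan": [[[0, 0, -4], [0, 0, 0]], [[0, 0, -6], [0, 0, 0]], [[0, 0, -10], [0, 0, 0]], [[0, 0, -10], [0, 0, 0]], [[0, 0, -10], [0, 0, 0]], [[0, 0, -15], [0, 0, 0]], [[0, 0, -15], [0, 0, 0]], [[0, 0, -15], [0, 0, 0]], [[0, 0, -15], [0, 0, 0]], [[0, 0, -8], [0, 0, 0]], [[0, 0, 0], [0, 0, 0]]]}}

```text
time: 17.0
tcp_pos: [0.5212, -0.2457, 0.2213]
tool_rot: [2.416, 2.006, 0.002]
wrist_force: [0.2, 0.1, -1.1]
width: 0.15
grasp_force: 58.9
```

```bash
python3 d.py 501.4 -18.8 220 -15.8
```

```text
t 17.0 tcp [ 521.2 -245.7  221.3] theta -10.6 tilt [ 0.0019 -0.0003] F [ 0.2  0.1 -1.1] w 0.15 g 58.9
 delta tool mm [219.4 -61.1   1.2]
 turn [ 0.002 -0.     0.091]
```

>>> {"api": "arm_command", "payload": {"plan": [[[6, -1.7, 0], [0, 0, 0]], [[12, -3.3, 0], [0, 0, 0]], [[16, -4.5, 0], [0, 0, 0]], [[18, -5, 0], [0, 0, 0]], [[18, -5, 0], [0, 0, 0]], [[18, -5, 0], [0, 0, 0]], [[18, -5, 0], [0, 0, 0]], [[18, -5, 0], [0, 0, 0]], [[18, -5, 0], [0, 0, 0]], [[18, -5, 0], [0, 0, 0]], [[18, -5, 0], [0, 0, 0]], [[16, -4.5, 0], [0, 0, 0]], [[14, -3.8, 0], [0, 0, 0]], [[8, -2.3, 0], [0, 0, 0]], [[3.4, -1, 0], [0, 0, 0]], [[0, 0, 0], [0.002, 0, 0.03]], [[0, 0, 0], [0, 0, 0.03]], [[0, 0, 0], [0, 0, 0.031]], [[0, 0, 0], [0, 0, 0]], [[0, 0, 0], [0, 0, 0]]]}}

```text
time: 19.0
tcp_pos: [0.5009, -0.0191, 0.22]
tool_rot: [-2.505, -1.893, 0.002]
wrist_force: [-0.8, 0.1, -1.4]
width: 0.153
grasp_force: 58.9
```

```bash
python3 d.py 501.4 -18.8 220 -15.8; python3 - <<'E'
from m import *
for n in('top','side'):
  c=snap(n,n+'4');Q=cloud(c).reshape(-1,3)
  # carrier-frame coords about groove
  t=np.radians(-15.8);A=np.array([[np.cos(t),np.sin(t)],[-np.sin(t),np.cos(t)]])
  L=(Q[:,:2]*1000-[501.4,-18.8])@A.T; z=Q[:,2]*1000
  for nm,zl,zh in(('upr',80,95),('panelface',125,205),('railtop',222,250)):
    m=(abs(L[:,0])<25)&(abs(L[:,1])<60)&(z>zl)&(z<zh);P=L[m]
    if len(P)>4: print(n,nm,len(P),'x p5,50,95',np.round(np.percentile(P[:,0],[5,50,95]),1),'y p2,98',np.round(np.percentile(P[:,1],[2,98]),1), 'zmin',z[m].min().round(1))
i=c['image'][100:260,260:420,::-1]
cv2.imwrite('pics/s4c.png',cv2.resize(i,None,fx=3.7,fy=3.7,interpolation=cv2.INTER_CUBIC))
E
```

```text
t 19.0 tcp [500.9 -19.1 220. ] theta -15.86 tilt [-0.002   0.0003] F [-0.8  0.1 -1.4] w 0.153 g 58.9
 delta tool mm [ 0.4  0.4 -0. ]
 turn [-0.002  0.    -0.001]
top upr 12 x p5,50,95 [-17.6 -10.4  -1.4] y p2,98 [42.5 48.6] zmin 87.1
side upr 144 x p5,50,95 [-17.6  -2.4  12.8] y p2,98 [-47.9  51. ] zmin 80.0
side panelface 627 x p5,50,95 [-5.7 -3.7  0.5] y p2,98 [-38.3  39.6] zmin 125.1
side railtop 210 x p5,50,95 [-20.9  -7.2  11.7] y p2,98 [-26.4  29.7] zmin 222.1
```

View pics/s4c.png

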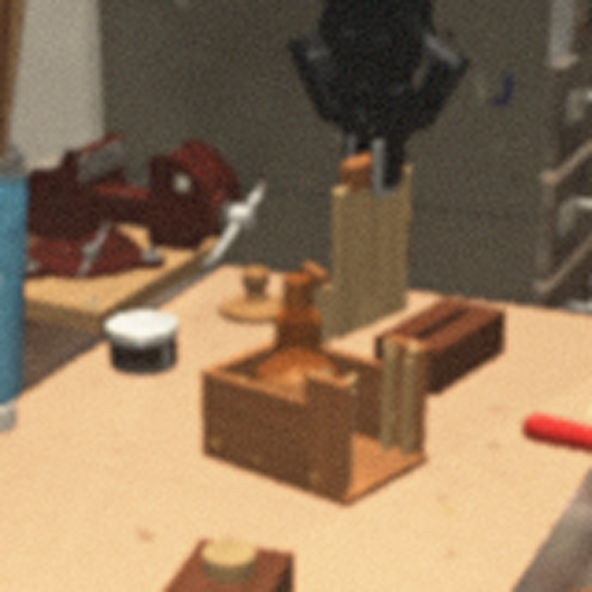

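The panel (crop 335–410, 180–330) hangs square above the carrier. I'll refine the offset against the slot lips using an image profile.

```bash
python3 - <<'E'
from m import *
g=[]
for k in range(6): c=r.camera('side');g.append(c['image'].astype(float))
I=np.mean(g,0).astype(np.float32)
K=c['camera_matrix'];E=c['extrinsics'];t=np.radians(-15.8);ex=np.array([np.cos(t),np.sin(t),0]);ey=np.array([-np.sin(t),np.cos(t),0])
O=np.array([.5014,-.0188,.008])
def prof(ps):
    q=(ps.reshape(-1,3)@E[:3,:3].T+E[:3,3])@K.T;uv=(q[:,:2]/q[:,2:]).astype(np.float32).reshape(ps.shape[:2]+(2,))
    return cv2.remap(I,uv[...,0],uv[...,1],cv2.INTER_LINEAR).mean(2).mean(1), uv
xs=np.arange(-22,23,1.)/1000; zs=np.linspace(.025,.065,30)
P=O+xs[:,None,None]*ex+(-.0315)*ey+zs[None,:,None]*np.array([0,0,1])
p,uv=prof(P);print('px per mm',np.linalg.norm(uv[0,0]-uv[-1,0])/44)
print('far lips, y=-31.5:');print(*['%d:%d'%(round(a*1000),b) for a,b in zip(xs,p)])
# panel vertical edges on front face x=-4, z world .13-.2
ys=np.arange(-52,53,1.)/1000; zs=np.linspace(.120,.165,30)
P=O+ys[:,None,None]*ey+(-.004)*ex+zs[None,:,None]*np.array([0,0,1])
p,_=prof(P);print('panel edges');print(*['%d:%d'%(round(a*1000),b) for a,b in zip(ys,p) if abs(a)>.03])
# depth-based lip x extents & panel-face plane fit
W=cloud(c).reshape(-1,3);L=(W-O)@np.stack([ex,ey,[0,0,1]]).T*1000
m=(abs(L[:,0])<12)&(abs(L[:,1])<36)&(L[:,2]>120)&(L[:,2]<185);Q=L[m]
A=np.c_[np.ones(len(Q)),Q[:,1],Q[:,2]-150];s=np.linalg.lstsq(A,Q[:,0],rcond=None)[0];print('panel face x0,dx/dy,dx/dz',s.round(3),len(Q))
# near upright outer side face & back wall checks: left wall outer face y, front end
m=(abs(L[:,1]-51)<6)&(L[:,2]>10)&(L[:,2]<60)&(L[:,0]>-10)&(L[:,0]<110);Q=L[m]
s=np.linalg.lstsq(np.c_[np.ones(len(Q)),Q[:,0]],Q[:,1],rcond=None)[0];print('left wall outer y (49.5 nominal) ',s.round(3),len(Q),'x range',np.percentile(L[(abs(L[:,1]-51)<5)&(L[:,2]>10)&(L[:,2]<60)][:,0],[1,99]).round(1))
E
```

```text
px per mm 0.3175077
far lips, y=-31.5:
-22:80 -21:81 -20:82 -19:85 -18:88 -17:90 -16:92 -15:95 -14:97 -13:98 -12:98 -11:98 -10:97 -9:94 -8:91 -7:89 -6:87 -5:85 -4:84 -3:86 -2:88 -1:90 0:92 1:93 2:95 3:97 4:97 5:98 6:98 7:96 8:94 9:91 10:88 11:85 12:82 13:79 14:78 15:77 16:76 17:76 18:76 19:76 20:76 21:76 22:77
panel edges
-52:73 -51:73 -50:74 -49:74 -48:74 -47:75 -46:75 -45:75 -44:76 -43:77 -42:78 -41:79 -40:81 -39:82 -38:85 -37:87 -36:89 -35:90 -34:91 -33:92 -32:93 -31:93 31:89 32:89 33:90 34:90 35:90 36:91 37:92 38:93 39:94 40:95 41:95 42:95 43:95 44:96 45:96 46:95 47:95 48:95 49:95 50:95 51:96 52:96
panel face x0,dx/dy,dx/dz [-3.96  0.   -0.  ] 413
left wall outer y (49.5 nominal)  [4.8806e+01 1.0000e-03] 618 x range [-18.  110.8]
```

>>> {"api": "arm_command", "payload": {"plan": [[[0, -1, 4], [0.002, 0, 0]], [[0, 0, 6], [0, 0, 0]], [[0, 0, 6], [0, 0, 0]], [[0, 0, 5], [0, 0, 0]], [[0, 0, 3], [0, 0, 0]], [[0, 0, 3], [0, 0, 0]], [[0, 0, 2], [0, 0, 0]], [[0, 0, 2], [0, 0, 0]], [[0, 0, 0], [0, 0, 0]]]}}

```text
time: 20.3
tcp_pos: [0.4998, -0.0182, 0.1888]
tool_rot: [-2.503, -1.893, 0.004]
wrist_force: [-0.4, -0.3, -0.3]
width: 0.15
grasp_force: 58.9
```

>>> {"api": "arm_command", "payload": {"plan": [[[0, 0, 2], [0, 0, 0]], [[0, 0, 2], [0, 0, 0]], [[0, 0, 2], [0, 0, 0]], [[0, 0, 2], [0, 0, 0]], [[0, 0, 1], [0, 0, 0]], [[0, 0, 0], [0, 0, 0]]]}}

```text
time: 20.9
tcp_pos: [0.4997, -0.0182, 0.1798]
tool_rot: [-2.503, -1.893, 0.004]
wrist_force: [0.5, -0.1, -0.9]
width: 0.152
grasp_force: 58.9
```

```bash
python3 d.py 500.2 -18.8 110 -15.8
```

```text
t 20.9 tcp [499.7 -18.2 179.8] theta -15.81 tilt [-0.0041  0.001 ] F [ 0.5 -0.1 -0.9] w 0.152 g 58.9
 delta tool mm [-0.4  0.9 69.8]
 turn [-0.004  0.    -0.   ]
```

>>> {"api": "arm_command", "payload": {"plan": [[[0, 0, 2], [-0.002, 0, 0]], [[0, 0, 2], [-0.002, 0, 0]], [[0, 0, 3], [0, 0, 0]], [[0, 0, 3], [0, 0, 0]], [[0, 0, 3], [0, 0, 0]], [[0, 0, 3], [0, 0, 0]], [[0, 0, 0], [0, 0, 0]]]}}

```text
time: 21.6
tcp_pos: [0.4996, -0.0183, 0.1635]
tool_rot: [-2.506, -1.895, 0.001]
wrist_force: [-0.1, -0.1, -0.9]
width: 0.157
grasp_force: 58.9
```

```bash
python3 d.py 500.2 -18.8 110 -15.8
```

```text
t 21.6 tcp [499.6 -18.3 163.5] theta -15.81 tilt [-0.0008 -0.0003] F [-0.1 -0.1 -0.9] w 0.157 g 58.9
 delta tool mm [-0.3  0.8 53.5]
 turn [-0.001  0.    -0.   ]
```

Still no contact. Continuing towards home (TCP about 110).

>>> {"api": "arm_command", "payload": {"plan": [[[0, 0, 4], [0, 0, 0]], [[0, 0, 4], [0, 0, 0]], [[0, 0, 4], [0, 0, 0]], [[0, 0, 4], [0, 0, 0]], [[0, 0, 4], [0, 0, 0]], [[0, 0, 4], [0, 0, 0]], [[0, 0, 0], [0, 0, 0]]]}}

```text
time: 22.3
tcp_pos: [0.4995, -0.0182, 0.1394]
tool_rot: [-2.506, -1.895, 0.001]
wrist_force: [0.3, 0.3, -1.9]
width: 0.154
grasp_force: 58.9
```

>>> {"api": "arm_command", "payload": {"plan": [[[0, 0, 4], [0, 0, 0]], [[0, 0, 4], [0, 0, 0]], [[0, 0, 4], [0, 0, 0]], [[0, 0, 4], [0, 0, 0]], [[0, 0, 3], [0, 0, 0]], [[0, 0, 2], [0, 0, 0]], [[0, 0, 2], [0, 0, 0]], [[0, 0, 0], [0, 0, 0]]]}}

```text
time: 23.1
tcp_pos: [0.4997, -0.0182, 0.1168]
tool_rot: [-2.506, -1.895, 0.001]
wrist_force: [0.8, -0.4, -1.6]
width: 0.156
grasp_force: 58.9
```

>>> {"api": "arm_command", "payload": {"plan": [[[0, 0, 2], [0, 0, 0]], [[0, 0, 1], [0, 0, 0]], [[0, 0, 1], [0, 0, 0]], [[0, 0, 1], [0, 0, 0]], [[0, 0, 0], [0, 0, 0]]]}}

```text
time: 23.6
tcp_pos: [0.4997, -0.0182, 0.1119]
tool_rot: [-2.506, -1.895, 0.0]
wrist_force: [0.1, 0.5, -1.8]
width: 0.152
grasp_force: 58.9
```

>>> {"api": "arm_command", "payload": {"plan": [[[0, 0, 0.5], [0, 0, 0]], [[0, 0, 0.5], [0, 0, 0]], [[0, 0, 0], [0, 0, 0]]]}}

```text
time: 23.9
tcp_pos: [0.4998, -0.0182, 0.111]
tool_rot: [2.506, 1.895, -0.0]
wrist_force: [-0.2, 0.1, -1.1]
width: 0.151
grasp_force: 58.9
```

>>> {"api": "arm_command", "payload": {"plan": [[[0, 0, 0.5], [0, 0, 0]], [[0, 0, 0.5], [0, 0, 0]], [[0, 0, 0], [0, 0, 0]]]}}

```text
time: 24.2
tcp_pos: [0.5001, -0.0183, 0.1105]
tool_rot: [2.506, 1.894, 0.001]
wrist_force: [-1.2, -0.8, 4.7]
width: 0.152
grasp_force: 59.7
```

>>> {"api": "arm_command", "payload": {"plan": [[[0, 0, 0.5], [0, 0, 0]], [[0, 0, 0], [0, 0, 0]]]}}

```text
time: 24.4
tcp_pos: [0.5004, -0.0184, 0.1105]
tool_rot: [2.506, 1.894, 0.002]
wrist_force: [-3.7, -0.3, 10.4]
width: 0.152
grasp_force: 60.5
```

Floor contact came at the expected height, 110.5 mm. I'll ease the load, release slightly and rise.

>>> {"api": "arm_command", "payload": {"plan": [[[0, 0, -0.7], [0, 0, 0]], [[0, 0, 0], [0, 0, 0]]]}}

```text
time: 24.6
tcp_pos: [0.5001, -0.0183, 0.1105]
tool_rot: [2.506, 1.895, 0.001]
wrist_force: [-1.5, -0.3, 3.6]
width: 0.149
grasp_force: 59.6
```

>>> {"api": "arm_command", "payload": {"plan": [[[0, 0, 0], [0, 0, 0]], [[0, 0, 0], [0, 0, 0]], [[0, 0, 0], [0, 0, 0]], [[0, 0, 0], [0, 0, 0]], [[0, 0, 0], [0, 0, 0]], [[0, 0, -5], [0, 0, 0]], [[0, 0, -10], [0, 0, 0]], [[0, 0, -15], [0, 0, 0]], [[0, 0, -20], [0, 0, 0]], [[0, 0, -25], [0, 0, 0]], [[0, 0, -25], [0, 0, 0]], [[0, 0, -15], [0, 0, 0]], [[0, 0, -5], [0, 0, 0]], [[0, 0, 0], [0, 0, 0]]], "fingers": -0.35}}

```text
time: 26.0
tcp_pos: [0.5001, -0.0182, 0.2309]
tool_rot: [2.506, 1.894, 0.002]
wrist_force: [-0.4, -0.8, -0.4]
width: 0.327
grasp_force: 0.0
```

```bash
python3 d.py 500 -18 230; python3 - <<'E'
from m import *
c=snap('side','s5');W=cloud(c).reshape(-1,3)
t=np.radians(-15.8);ex=np.array([np.cos(t),np.sin(t),0]);ey=np.array([-np.sin(t),np.cos(t),0])
L=(W-np.array([.5003,-.018,.008]))@np.stack([ex,ey,[0,0,1]]).T*1000
m=(abs(L[:,0])<14)&(abs(L[:,1])<30)&(L[:,2]>80)&(L[:,2]<140);print('panel top z',np.percentile(L[m][:,2],[50,99]).round(1))
m=(np.hypot(W[:,0]-.561,W[:,1]+.035)<.03)&(W[:,2]>.12)&(W[:,2]<.16);print('knob',W[m].mean(0).round(4),W[m][:,2].max().round(4))
i=c['image'][100:260,260:420,::-1]
cv2.imwrite('pics/s5c.png',cv2.resize(i,None,fx=3.7,fy=3.7,interpolation=cv2.INTER_CUBIC))
E
```

```text
t 26.0 tcp [500.1 -18.2 230.9] theta -15.81 tilt [0.0013 0.0005] F [-0.4 -0.8 -0.4] w 0.327 g 0.0
 delta tool mm [ 0.2 -0.1  0.9]
panel top z [105.5 119.5]
knob [ 0.5595 -0.0293  0.1309] 0.1406
```

View pics/s5c.png

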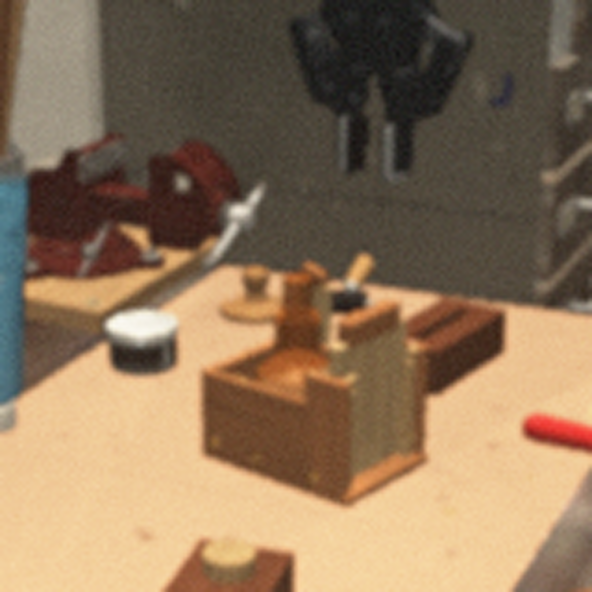

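The panel stands home between the uprights (rail at crop (370,318), top about 120 mm above the floor). The stopper is still seated at (300,285), and the gripper is clear. Handing in.

```bash
python3 -c "
from plant import r
print(r.job_done())"
```

```text
the job is handed in; nothing more can be done
None
```

I seated the amber stopper in the bottle, then slid the larger panel down the grooves onto the carrier floor, and handed the job in at about 26 s; no pass/fail result was returned.

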